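# Lock the bayonet cap into the filter housing

### The job

Pick up the bayonet cap by its orange grip bar and fit it to the neck of the blue filter housing: find the slots by feel with a light push, let the lugs drop in, press down against the spring and turn the cap clockwise (seen from above) to the stop, then ease off so that it springs up into its lock, and let go. Touch down slowly and keep the pushing gentle, always well under 40 newtons, and leave the other things on the bench where they are.

Things in the scene. Friction and masses are not known exactly. Their poses are not given: they have to be found in the camera images.
- cap: Loose aluminium bayonet cap, about 150 g, standing on the bench; a half turn makes no difference. Origin: centre of its foot; z up. Stem 26 mm across, z 0 to 18 mm. Two steel lugs at its foot along the cap's x axis: 42 mm tip to tip, 8 mm wide, z 0 to 6 mm. Flange 58 mm across, z 18 to 24 mm. Orange grip bar on top: 46 mm along x, 12 mm thick along y, z 24 to 54 mm.
- cap_grip (a point): Point on the cap's axis inside the orange bar, 46 mm above the foot: a TCP put here grips the bar across its 12 mm, with the fingertips just clear of the flange.
- housing: Blue filter housing bolted to the bench, foot 96 x 96 mm, brass side ports along its y axis. Origin: centre of its underside; z up. Its fixed aluminium neck is 62 mm across. The line of the neck's two slots lies 0.10 to 0.70 rad counter-clockwise (from above) of the housing's x axis; how far differs each time and is not measured: feel for it, or look.
- neck_rim (a point): Centre of the neck's opening at the lip's upper face, 85 mm above the housing's underside. Lip 8 mm thick; round hole 29.4 mm across with two slots on either side, 10.4 mm wide, that pass the lugs. With its foot 14 to 16 mm below this face the cap can turn clockwise (from above) under the lip; counter-clockwise is blocked; 55 degrees clockwise of the slots is a firm stop.
- relief_valve: Relief valve with a blue adapter, 104 x 149 x 71 mm, lying loose on the bench; leave alone.
- hex_fitting: Standing aluminium fitting, 30 x 34 x 82 mm, loose; leave alone.
- screwdriver: Red-handled screwdriver, 197 mm, loose; leave alone.
- plunger_top (a point): Where the cap's foot meets the spring plunger (18 mm across) in the neck, 6 mm below the lip's upper face. It pushes back 4 N here, 8 N pressed in 5 mm, 12 N at 10 mm, where it bottoms hard. 50 degrees clockwise of the slots, pockets 3 mm deep under the lip take the lugs: eased off there, the cap springs up till its foot is 11 mm below the lip's upper face: locked.
Things that resemble listed ones, but are neither listed nor needed, are in the scene too. What is shaped like the cap but pink or red is not meant.

How it is judged (in metres and radians):
On the way:
1. the cap's lugs have gone through the slots and the cap is pressed in until they are below the lip (z of cap in the frame of neck_rim below -0.0134 m and horizontal distance between cap and neck_rim below 0.003 m and angle between cap's own z axis and vertical below 0.12 rad), for 0.05 s.
At the end, for the whole second after the job is handed in: The cap is released and at rest, upright within 0.08 rad and centred within 3 mm in the neck, with its lugs sprung up into the lock pockets under the lip: its foot 9.6 to 12.4 mm below the neck's upper face (11 mm when locked) (z of cap in the frame of neck_rim between -0.0124 and -0.0096 m and horizontal distance between cap and neck_rim below 0.003 m and angle between cap's own z axis and vertical below 0.08 rad and linear speed of cap below 0.02 m/s); the robot touches nothing.
It fails at once if the cap is pushed or pulled against the housing with more than 40 N (contact force between cap and housing above 40 N).
It fails at once if the relief valve, the fitting or the screwdriver is moved more than 20 mm (distance of any of relief_valve, hex_fitting, screwdriver from where it was at the start of the episode above 0.02 m).
It also fails if it takes over 67 s, if anything falls off the work surface, if the arm or the gripper's body presses on something with over 40 N, if the wrist force passes 120 N, or if a joint passes its speed limit or range.

### The arm

A 6-joint arm with a two-finger parallel gripper is mounted at the origin on a cart in front of the work surface, level with it; the furniture and walls round the work are solid. World frame = base frame: x ahead of the robot, y to its left, z up, the work surface at z = 0. Lengths are in mm, angles in rad, forces in N, time in s.
With the tool pointing down it reaches from about 275 to 1000 mm from the base axis. Payload 8.4 kg.
Tool frame: the origin (TCP) lies between the finger pads, 19 mm behind the fingertips; this is the grasp point; z points along the fingers, y is the line along which they close (so a half turn about z gives the same grasp; the last joint's range is limited). The gripper opens to 85 mm and grips with 20 to 120 N. Pads are 22 mm wide; open, the fingers measure 114 mm over their backs; the gripper's body (76 mm by 85 mm) begins 54 mm behind the grasp point. The pads swing forward as they close: fully open they stand 13 mm farther back than shut.
Start: joints at [1.211, 0.353, 1.633, -0, 1.155, -0.002], TCP at [218.883, 585.422, 249.981] pointing down, gripper open.
Joint ranges: [-2.63, 2.63], [-0.92, 2.1], [0.06, 2.66], [-1.3, 4.44], [0, 2.69], [-3.02, 3.02]. Speed limits (rad/s): [2.22, 2.22, 2.79, 3.14, 3.14, 3.14].

### API

Orientations are given as [roll, pitch, yaw] about the fixed x, y, z axes, in that order (R = Rz(yaw) Ry(pitch) Rx(roll)).
In Python, from rig import r, grab_frame gives the robot as it stands.
- The arm moves only by the shell command python3 -m inch 'ROWS' [FORCE]. ROWS is JSON, a list of rows, each a list of 7 numbers: the turn, a rotation vector about the tool's x, y, z as a fraction of full scale, then the shift along the tool's x, y, z as a fraction of full scale, then the closure, from 0 (fully open) to 1 (shut). In form: [[rx, ry, rz, dx, dy, dz, fingers], ...]. A call has 1 to 8 rows; each row shifts and turns the commanded pose from where the row before left it, along the tool's axes as they then stand; what a row does not reach is not made up. Full scale, the value 1, is 2.5 cm for a shift and pi rad for a turn. A row lasts 1/12 s, in which the tool goes at most 41.7 mm and 7.16 degrees, less where a joint would pass 70% of its speed; a pose out of reach is approached as far as the arm can. A call with a number of a shift or a turn outside -1 to 1 is refused whole. A call with a gripper value outside its range is refused whole. The fingers move at their own pace and stop on an object; FORCE is the grip in N (left out, the last holds). Time passes only in rows, so rows that do not move let the fingers close. It gives the time, the measured TCP pose, the force, the opening and the grip force at its end, in the units of the state.
- r.sense(): the state, without advancing time (a new reading comes with each control period).
- grab_frame(name): name is "scene" or "top" or "wrist"; returns a dict with "pixels" (400x640x3 uint8, red, green, blue), "z_map" (400x640 float32, mm along the optical axis (not along the pixel's ray), 0 where there is no reading), "vertical_fov" (degrees; the focal length in pixels is half the picture's height over the tangent of half this angle, whatever the lens; pixels are square), "cx", "cy" (the principal point, pixels), "cam_to_world" (4x4, takes a point from camera to world coordinates). Camera axes: x right, y down, z forward; pixel columns grow to the right and rows downward; lengths in mm; the calibration is good to about 2 mm. A picture is of the moment at which its call begins.
- r.sign_off(): hands the job in; it is judged then, once.
The state is a dict: "clock": time; "qpos": joint angles; "qvel": joint speeds; "joint_efforts": joint torques, N m; "eef_pos": TCP position; "tcp_rot": TCP orientation; "contact_force": force on the tool from outside, world axes, zero at the start; "wrist_torque": the same for the moment, N m; "opening": opening from 0.0 (shut) to 1.0 (fully open); "grasp_force": force on a finger pad.
Only numpy, scipy, OpenCV 4.12 (cv2) and the standard library are available. Lean on these libraries where they do the work, as an engineer would, in place of code of your own. Each camera call takes 0.05 s, during which the arm holds its last target. There are 200 camera calls.

## Working session

There is one attempt and no reset: what is moved stays moved. The work goes in short steps, Python scripts to look and compute and a shell command to move; the robot and the scene stay as the last step left them, time stands still between calls to the robot, and variables do not carry over. Pictures are saved under pics/ and viewed, at most 10 in all, crops included, and the job is handed in when it is done.

```bash
ls; mkdir -p pics
cat > h.py <<'E'
import numpy as np, cv2
from rig import r, grab_frame
def grab(n):
    f=grab_frame(n); return f
def ray(f,u,v):
    fl=200/np.tan(np.radians(f["vertical_fov"])/2); T=np.array(f["cam_to_world"])
    d=np.array([(u-f["cx"])/fl,(v-f["cy"])/fl,1.0]); return T[:3,3],T[:3,:3]@d
def onplane(f,u,v,z):
    o,d=ray(f,u,v); return o+d*(z-o[2])/d[2]
def atdepth(f,u,v):
    o,d=ray(f,u,v); return o+d*f["z_map"][int(v),int(u)]
def save(f,n,box=None,s=1):
    im=cv2.cvtColor(np.asarray(f["pixels"]),cv2.COLOR_RGB2BGR)
    if box: x0,y0,x1,y1=box; im=im[y0:y1,x0:x1]
    cv2.imwrite("pics/"+n,cv2.resize(im,None,fx=s,fy=s,interpolation=cv2.INTER_CUBIC))
def blobs(f,lo,hi,amin=30):
    hsv=cv2.cvtColor(np.asarray(f["pixels"]),cv2.COLOR_RGB2HSV)
    m=cv2.inRange(hsv,lo,hi); c,_=cv2.findContours(m,cv2.RETR_EXTERNAL,cv2.CHAIN_APPROX_NONE)
    return [(k,cv2.minAreaRect(k)) for k in c if cv2.contourArea(k)>amin]
E
python3 - <<'E'
from h import *
f=grab("top"); save(f,"top.png",s=1.25)
g=grab("scene"); save(g,"scene.png",s=1.25)
print(np.round(f["cam_to_world"],3),f["vertical_fov"]); 
for n,F in(("top",f),("scene",g)):
    for k,b in blobs(F,(3,120,100),(20,255,255)): print(n,"orange",np.round(b[0]),np.round(b[1]),b[2],atdepth(F,*b[0]).round())
    for k,b in blobs(F,(100,100,40),(125,255,255)): print(n,"blue",np.round(b[0]),np.round(b[1]),b[2],atdepth(F,*b[0]).round())
print(r.sense())
E
```

```text
pics
[[-2.300000e-02 -9.970000e-01  7.000000e-02  4.632760e+02]
 [-1.000000e+00  2.300000e-02 -7.000000e-03 -8.264700e+01]
 [ 5.000000e-03 -7.000000e-02 -9.980000e-01  1.333653e+03]
 [ 0.000000e+00  0.000000e+00  0.000000e+00  1.000000e+00]] 48.804538124741285
top orange [434. 297.] [28. 24.] 24.443954467773438 [ 270. -412.   -2.]
top orange [339. 236.] [15.  4.] 56.30992889404297 [ 459. -130.   54.]
top orange [624. 134.] [15. 10.] 90.0 [  753. -1018.    -0.]
top orange [605. 132.] [12. 15.] 0.0 [ 756. -955.    7.]
top orange [585. 135.] [20. 12.] 90.0 [ 750. -895.    3.]
top orange [566. 134.] [20. 12.] 90.0 [ 755. -838.    1.]
top orange [585. 115.] [12. 12.] 0.0 [ 813. -901.    1.]
top orange [624. 109.] [26. 10.] 90.0 [  826. -1015.    12.]
top orange [605. 108.] [25. 12.] 90.0 [ 828. -953.   17.]
top orange [585. 101.] [12. 12.] 90.0 [ 857. -902.    3.]
top orange [566. 108.] [25. 12.] 90.0 [ 836. -839.    9.]
top blue [128. 328.] [14. 27.] 90.0 [222. 453. 106.]
top blue [269. 226.] [25. 24.] 90.0 [491.  68.  81.]
top blue [383. 202.] [13.  6.] 90.0 [ 557. -263.   44.]
top blue
[... 1270 characters left out ...]
, 'qpos': array([ 1.21062120e+00,  3.53606934e-01,  1.63407519e+00, -9.19542494e-06,
        1.15518057e+00, -2.39591589e-03]), 'qvel': array([-4.96886654e-04, -2.25717983e-03, -2.21765736e-03, -1.17336966e-03,
       -1.57960108e-03, -1.02637658e-05]), 'joint_efforts': array([ 3.85716903e-04, -6.06357694e+01, -3.42817533e+01,  1.55507946e-04,
        4.14792841e-03,  1.56423414e-05]), 'eef_pos': array([218.72819529, 585.04112543, 249.3126168 ]), 'tcp_rot': array([-3.14032260e+00,  5.36495005e-06,  2.78381716e+00]), 'contact_force': array([-0.81093026,  0.48924215,  0.4668857 ]), 'wrist_torque': array([ 0.04806605, -0.02573177,  0.008963  ]), 'grasp_force': 0.0, 'opening': 0.997812314795839}
```

View pics/top.png

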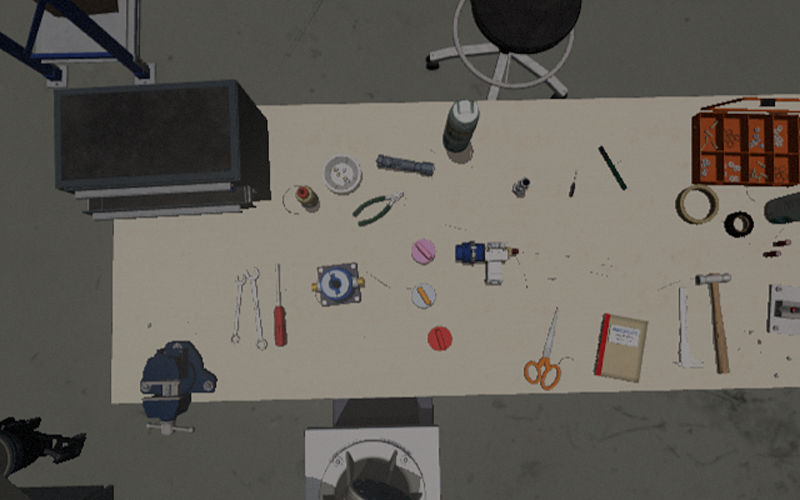

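View pics/scene.png

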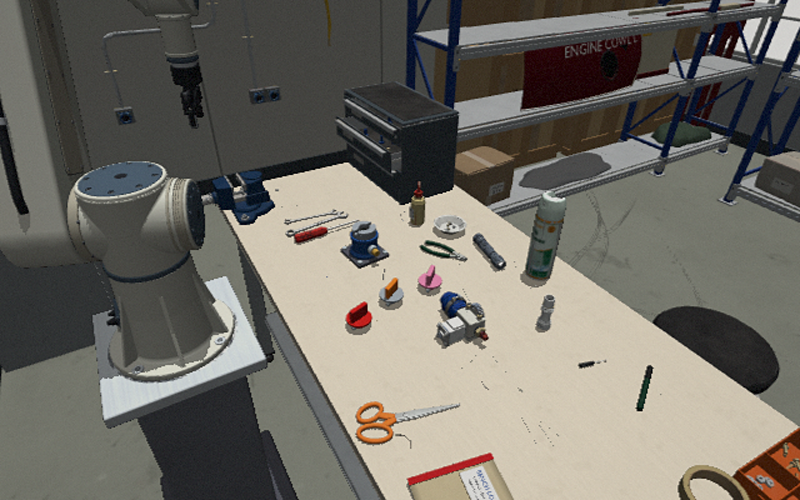

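Shown: the top view (800 px wide) has three cap-like things: pink (423,251), aluminium with orange bar (424,295), red (440,338). The orange-barred aluminium one fits the description. The blue housing with brass ports is at (338,284), the relief valve at (485,255), the screwdriver at (280,310) and the hex fitting at (521,186). I'll confirm in an enlarged crop.

Run:
```python
from h import *
f=grab("top"); save(f,"crop.png",(240,195,370,285),6)
for k,b in blobs(f,(3,120,100),(20,255,255)):
    if abs(b[0][0]-339)<10:
        P=np.array([onplane(f,*p[0],54)[:2] for p in k],np.float32); rr=cv2.minAreaRect(P); print("bar",rr); l=cv2.fitLine(P,cv2.DIST_L2,0,.01,.01).ravel(); print(np.arctan2(l[1],l[0]))
    
for k,b in blobs(f,(3,60,50),(35,255,255),5):
    if 235<b[0][0]<300 and 210<b[0][1]<245: print("brass",b, atdepth(f,*b[0]).round())
# neck: points with height 80..90 near
T=np.array(f["cam_to_world"])
v,u=np.mgrid[205:250,240:300]
P=np.array([atdepth(f,a,b) for a,b in zip(u.ravel(),v.ravel())])
s=P[(P[:,2]>78)&(P[:,2]<95)]; print(len(s),cv2.minEnclosingCircle(s[:,:2].astype(np.float32)),s[:,2].mean())
s=P[(P[:,2]>4)&(P[:,2]<40)]; print(len(s),cv2.minAreaRect(s[:,:2].astype(np.float32)))
```

```text
bar ((458.5924072265625, -130.36695861816406), (42.432373046875, 10.451635360717773), 32.348751068115234)
0.5492621
brass ((251.0, 229.5), (5.0, 4.0), 90.0) [484. 125.  46.]
brass ((288.0, 225.0), (6.0, 4.0), 90.0) [495.  17.  41.]
287 ((492.0159912109375, 72.04933166503906), 31.16954803466797) 84.48510307517087
553 ((491.1040344238281, 76.47454071044922), (178.48985290527344, 132.28915405273438), 88.67840576171875)
```

View pics/crop.png

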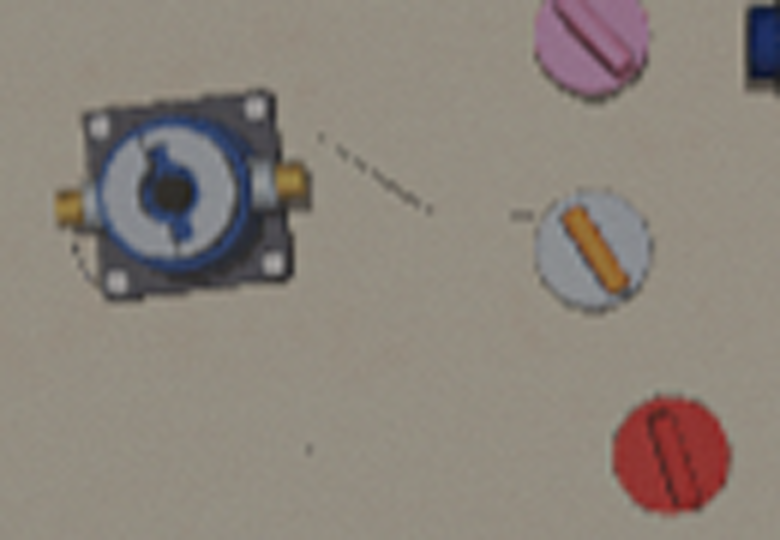

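The crop confirms it: aluminium flange with an orange bar at (596,250). The neck's slots show at about (158,155) to (180,240), roughly 0.25 rad in world yaw. Going above the cap.

```bash
python3 -m inch '[[0,0,0,-0.79,-0.977,0,0],[0,0,0,-0.79,-0.977,0,0],[0,0,0,-0.79,-0.977,0,0],[0,0,0,-0.79,-0.977,0,0],[0,0,0,-0.79,-0.977,0,0],[0,0,0,-0.79,-0.977,0,0],[0,0,0,-0.79,-0.977,0,0],[0,0,0,-0.79,-0.977,0,0]]' 60
python3 -m inch '[[0,0,0,-0.79,-0.977,0,0],[0,0,0,-0.79,-0.977,0,0],[0,0,0,-0.79,-0.977,0,0],[0,0,0,-0.79,-0.977,0,0],[0,0,0,-0.79,-0.977,0,0],[0,0,0,-0.79,-0.977,0,0],[0,0,0,-0.79,-0.977,0,0],[0,0,0,-0.79,-0.977,0,0]]'
python3 -m inch '[[0,0,0,-0.79,-0.977,0,0],[0,0,0,-0.79,-0.977,0,0],[0,0,0,-0.79,-0.977,0,0],[0,0,0,-0.79,-0.977,0,0],[0,0,0,-0.79,-0.977,0,0],[0,0,0,-0.79,-0.977,0,0],[0,0,0,-0.79,-0.977,0,0],[0,0,0,-0.79,-0.977,0,0]]'
python3 -m inch '[[0,0,0.0395,0,0,0,0.3],[0,0,0.0395,0,0,0,0.3],[0,0,0.0395,0,0,0,0.3],[0,0,0.0395,0,0,0,0.3],[0,0,0.0395,0,0,0,0.3],[0,0,0.0395,0,0,0,0.3],[0,0,0.0395,0,0,0,0.3],[0,0,0.0395,0,0,0,0.3]]'
python3 -m inch '[[0,0,0.0395,0,0,0,0.3],[0,0,0.0395,0,0,0,0.3],[0,0,0.0395,0,0,0,0.3],[0,0,0.0395,0,0,0,0.3],[0,0,0.0395,0,0,0,0.3],[0,0,0.0395,0,0,0,0.3],[0,0,0.0395,0,0,0,0.3],[0,0,0.0395,0,0,0,0.3]]'
python3 -m inch '[[0,0,0.0395,0,0,0,0.3],[0,0,0.0395,0,0,0,0.3],[0,0,0,0,0,0,0.3],[0,0,0,0,0,0,0.3],[0,0,0,0,0,0,0.3]]'
cat >> h.py <<'E'
def tool():
    s=r.sense(); from scipy.spatial.transform import Rotation as R
    return np.array(s["eef_pos"]),R.from_euler("xyz",s["tcp_rot"]).as_matrix(),s
E
python3 - <<'E'
from h import *
p,R,s=tool(); print(p,s["tcp_rot"],s["opening"],s["qpos"],s["clock"])
f=grab("wrist"); save(f,"w1.png")
for k,b in blobs(f,(3,120,100),(20,255,255),300):
    print(b)
    P=np.array([onplane(f,*q[0],54)[:2] for q in k],np.float32); rr=cv2.minAreaRect(P); l=cv2.fitLine(P,cv2.DIST_L2,0,.01,.01).ravel(); print("bar",rr,np.arctan2(l[1],l[0]),R.T@(np.array([*rr[0],46])-p))
E
```

```text
clock: 0.82
eef_pos: [298.5, 345.5, 249.8]
tcp_rot: [-3.141, 0.0, 2.784]
contact_force: [0.9, 0.8, -1.1]
opening: 1.002
grasp_force: 0.0
clock: 1.48
eef_pos: [378.1, 107.2, 250.0]
tcp_rot: [3.141, 0.0, 2.784]
contact_force: [0.4, 0.0, -0.3]
opening: 0.997
grasp_force: 0.0
clock: 2.15
eef_pos: [457.6, -131.3, 249.9]
tcp_rot: [3.142, -0.0, 2.783]
contact_force: [1.0, 1.1, 0.1]
opening: 0.995
grasp_force: 0.0
clock: 2.82
eef_pos: [457.4, -129.6, 249.8]
tcp_rot: [-3.141, -0.0, 1.785]
contact_force: [-0.1, -0.4, 0.7]
opening: 0.696
grasp_force: 0.0
clock: 3.48
eef_pos: [457.4, -129.6, 249.8]
tcp_rot: [-3.141, 0.0, 0.792]
contact_force: [0.5, -0.3, -0.3]
opening: 0.699
grasp_force: 0.0
clock: 3.9
eef_pos: [457.5, -129.6, 249.9]
tcp_rot: [-3.141, 0.0, 0.554]
contact_force: [-0.1, -0.8, -1.0]
opening: 0.699
grasp_force: 0.0
[ 457.48776893 -129.63809364  249.90438746] [-3.14146543e+00  1.29339520e-04  5.54272849e-01] 0.6992875329931014 [-2.79278132e-01  1.18114855e-01  1.94265837e+00 -1.15862400e-05
  1.08100057e+00  7.37250805e-01] 3.9
((321.0, 178.0), (38.0, 8.0), 90.0)
bar ((460.75726318359375, -129.6553497314453), (44.21949768066406, 9.278054237365723), 31.826160430908203) 0.5575402 [  2.7972872    1.76143188 203.90380491]
```

View pics/w1.png

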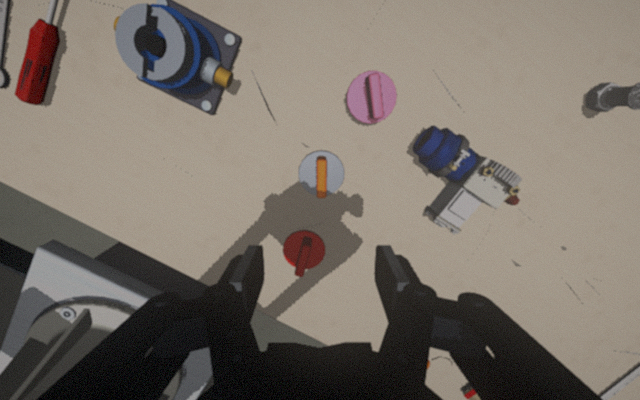

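The wrist view shows the orange bar at (321,178) lined up with the tool. Red cap (303,250), pink cap (371,97), both about 95 mm away. The neck is at (155,42). Going down for a closer look.

```bash
python3 -m inch '[[0,0,0,0.1,0.07,0.8,0.3],[0,0,0,0,0,0.8,0.3],[0,0,0,0,0,0.8,0.3],[0,0,0,0,0,0.8,0.3],[0,0,0,0,0,0.8,0.3],[0,0,0,0,0,0.4,0.3],[0,0,0,0,0,0,0.3],[0,0,0,0,0,0,0.3]]'
python3 - <<'E'
from h import *
p,R,s=tool(); print(p,s["tcp_rot"])
f=grab("wrist")
for k,b in blobs(f,(3,110,60),(20,255,255),300):
    print(b)
    P=np.array([onplane(f,*q[0],54)[:2] for q in k],np.float32); rr=cv2.minAreaRect(P); l=cv2.fitLine(P,cv2.DIST_L2,0,.01,.01).ravel(); print("bar",rr,np.arctan2(l[1],l[0]),R.T@(np.array([*rr[0],46])-p))
    u,v=map(int,b[0]); print(atdepth(f,u,v))
E
```

```text
clock: 4.62
eef_pos: [460.6, -129.8, 140.0]
tcp_rot: [-3.141, 0.001, 0.551]
contact_force: [0.4, -0.6, -0.7]
opening: 0.703
grasp_force: 0.0
[ 460.59826295 -129.82942943  140.03988848] [-3.14101496e+00  5.63552141e-04  5.51127643e-01]
((320.0, 209.5), (59.0, 14.0), 90.0)
bar ((463.0778503417969, -128.71380615234375), (48.286781311035156, 11.053573608398438), 31.27201271057129) 0.54940414 [ 2.74963635  0.40231881 94.03813712]
[ 463.41127968 -128.37247101   51.86500653]
((168.720458984375, 62.592872619628906), (25.728994369506836, 27.374956130981445), 17.650123596191406)
bar ((498.8484802246094, 11.45560359954834), (16.323163986206055, 16.01784324645996), 5.2003068923950195) -0.17656852 [ 106.62332096 -100.2816374    94.03776333]
[497.66126943  16.80515853  44.22263502]
```

```bash
python3 -m inch '[[0,0,0,0.08,0.016,0.6,0.3],[0,0,0,0,0,0.7,0.3],[0,0,0,0,0,0.7,0.3],[0,0,0,0,0,0.7,0.3],[0,0,0,0,0,0.6,0.3],[0,0,0,0,0,0.4,0.3],[0,0,0,0,0,0.06,0.3],[0,0,0,0,0,0,0.3]]'
python3 -m inch '[[0,0,0,0,0,0,1],[0,0,0,0,0,0,1],[0,0,0,0,0,0,1],[0,0,0,0,0,0,1],[0,0,0,0,0,0,1],[0,0,0,0,0,0,1],[0,0,0,0,0,0,1],[0,0,0,0,0,0,1]]' 80
```

```text
clock: 5.33
eef_pos: [462.9, -129.2, 46.3]
tcp_rot: [3.141, -0.0, 0.55]
contact_force: [0.3, 0.3, 0.5]
opening: 0.698
grasp_force: 0.0
clock: 6.0
eef_pos: [463.0, -129.3, 46.8]
tcp_rot: [3.141, -0.001, 0.55]
contact_force: [-1.5, 0.5, 8.0]
opening: 0.125
grasp_force: 78.6
```

```bash
python3 -m inch '[[0,0,0,0,0,-0.3,1],[0,0,0,0,0,-0.8,1],[0,0,0,0,0,-1,1],[0,0,0,0,0,-1,1],[0,0,0,0,0,-1,1],[0,0,0,0,0,-1,1],[0,0,0,0,0,-1,1],[0,0,0,0,0,-0.6,1]]'
python3 -m inch '[[0,0,0,0,0,0,1],[0,0,0,0,0,0,1]]'
python3 - <<'E'
from h import *
p,R,s=tool(); print(p,s["tcp_rot"])
f=grab("wrist"); save(f,"w2.png")
Z=f["z_map"]; v,u=np.mgrid[0:250,0:400]
P=np.array([atdepth(f,a,b) for a,b in zip(u.ravel(),v.ravel())]); 
hs=np.array([(np.hypot(P[:,0]-491,P[:,1]-70)<45)]).ravel()
s2=P[hs&(abs(P[:,2]-85)<4)]; print(len(s2),cv2.minEnclosingCircle(s2[:,:2].astype(np.float32)),np.median(s2[:,2]))
E
```

```text
clock: 6.67
eef_pos: [463.1, -129.3, 216.6]
tcp_rot: [3.139, -0.002, 0.55]
contact_force: [0.5, -0.4, -1.3]
opening: 0.119
grasp_force: 78.0
clock: 6.83
eef_pos: [462.8, -129.2, 214.2]
tcp_rot: [3.14, -0.001, 0.55]
contact_force: [-0.5, 0.3, -2.0]
opening: 0.123
grasp_force: 78.1
[ 462.75399783 -129.20267628  214.24168801] [ 3.14011481e+00 -1.35235825e-03  5.50126260e-01]
3870 ((490.8836364746094, 71.3838119506836), 31.856019973754883) 83.99921309407108
```

View pics/w2.png

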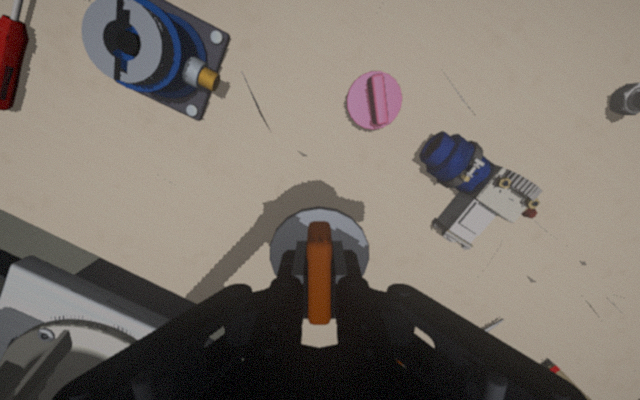

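The cap is held upright at (320,260) in the wrist view. The neck is at (122,40), and its slots run from about (128,10) to (120,75). Moving alongside the neck for a close look.

```bash
python3 -m inch '[[0,0,0,0.3,-0.78,0,1],[0,0,0,0.3,-0.78,0,1],[0,0,0,0.3,-0.78,0,1],[0,0,0,0.3,-0.78,0,1],[0,0,0,0.3,-0.78,0,1],[0,0,0,0.3,-0.78,0,1],[0,0,0,0.3,-0.78,0,1],[0,0,0,0.3,-0.78,0,1]]'
python3 -m inch '[[0,0,0,0,0,0,1],[0,0,0,0,0,0,1],[0,0,0,0,0,0,1]]'
python3 - <<'E'
from h import *
p,R,s=tool(); print(p,s["tcp_rot"])
f=grab("wrist"); save(f,"w3.png",(190,20,450,220),3)
v,u=np.mgrid[0:260,150:500]
P=np.array([atdepth(f,a,b) for a,b in zip(u.ravel(),v.ravel())]); uv=np.c_[u.ravel(),v.ravel()]
ok=(np.hypot(P[:,0]-491,P[:,1]-71)<45)&(abs(P[:,2]-85)<3)
s2=P[ok]; c,rad=cv2.minEnclosingCircle(s2[:,:2].astype(np.float32)); print(len(s2),c,rad,np.median(s2[:,2]))
m=np.zeros(v.size,np.uint8); m[ok]=255; m=m.reshape(v.shape)
cs,h=cv2.findContours(m,cv2.RETR_CCOMP,cv2.CHAIN_APPROX_NONE)
for k,hh in zip(cs,h[0]):
    if len(k)<25: continue
    Q=np.array([onplane(f,q[0][0]+150,q[0][1],85)[:2] for q in k],np.float32)
    print("hole" if hh[3]>=0 else "outer",len(k),cv2.minEnclosingCircle(Q),cv2.minAreaRect(Q))
    if hh[3]>=0:
        C=np.array(cv2.minEnclosingCircle(Q)[0]); d=Q-C; rr=np.hypot(*d.T); a=np.arctan2(d[:,1],d[:,0])
        w=rr>17.5; print("slot angle", np.angle(np.exp(2j*a[w]).mean())/2, w.sum())
E
```

```text
clock: 7.55
eef_pos: [430.7, 36.0, 211.9]
tcp_rot: [-3.14, 0.003, 0.55]
contact_force: [0.0, 0.9, -1.5]
opening: 0.124
grasp_force: 78.2
clock: 7.8
eef_pos: [431.6, 35.0, 212.6]
tcp_rot: [-3.141, 0.002, 0.551]
contact_force: [0.3, -0.1, -1.5]
opening: 0.126
grasp_force: 78.4
[431.62372327  34.95138926 212.60180709] [-3.14110877e+00  1.65401765e-03  5.50939275e-01]
2899 (491.6866455078125, 71.73661041259766) 30.99197769165039 84.02684495454847
outer 168 ((493.5757141113281, 66.18997192382812), 29.98082733154297) ((497.20843505859375, 54.630836486816406), (59.96143341064453, 25.455278396606445), 17.446290969848633)
outer 169 ((489.7059631347656, 77.09527587890625), 29.80459213256836) ((486.0384826660156, 88.83824157714844), (59.60886001586914, 25.604991912841797), 17.344465255737305)
```

View pics/w3.png

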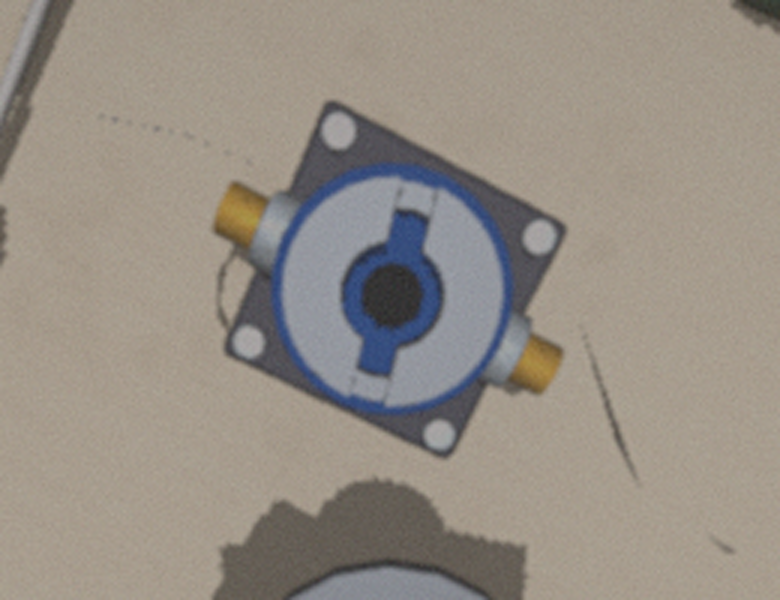

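The crop shows the neck centred at (392,292) and its slots along (412,190) to (370,390). The depth halves give a slot angle of about 0.30 rad and a neck centre of (491.7, 71.7). Next: how the cap sits in the gripper, then the move.

Run:
```python
from h import *
p,R,s=tool(); f=grab("wrist"); T=np.array(f["cam_to_world"]); print("cam in tool",R.T@(T[:3,3]-p))
inv=np.linalg.inv(T); fl=200/np.tan(np.radians(f["vertical_fov"])/2)
def proj(t):
    c=inv@np.append(p+R@np.array(t,float),1); return (c[:2]/c[2]*fl+[f["cx"],f["cy"]]).round(1)
print("top edge far/near pred",proj([23,0,-8]),proj([-23,0,-8]),"flange far",proj([29,0,22]),proj([0,29,22]),proj([0,-29,22]))
px=np.asarray(f["pixels"]); print(px[195:260:2,320].tolist())
for k,b in blobs(f,(3,110,60),(20,255,255),300): print(cv2.boundingRect(k))
v,u=np.mgrid[190:300,250:400]
P=(np.array([atdepth(f,a,b) for a,b in zip(u.ravel(),v.ravel())])-p)@R
top=P[(abs(P[:,2]+8)<3)]; print("bar top x rng",len(top),np.percentile(top,[1,50,99],axis=0).round(1))
fg=P[(abs(P[:,2]-22)<3)]; 
if len(fg)>10: print("flange",len(fg),fg.max(0),fg.min(0))
# slots: blue-ish line in face
v,u=np.mgrid[60:170,250:400]
Q=np.array([atdepth(f,a,b) for a,b in zip(u.ravel(),v.ravel())]); d=Q[:,:2]-[491.7,71.7]; rr=np.hypot(*d.T)
w=(rr<20.5)&(rr>16)&(Q[:,2]<82); a=np.arctan2(d[:,1],d[:,0])
for sgn in(1,-1):
    q=Q[w&(np.sign(d[:,0])==sgn)]; print("slot side",len(q),q.mean(0))
```

```text
cam in tool [  76.31049624   -0.43877609 -123.0218745 ]
top edge far/near pred [320.  238.1] [319.8 324.6] flange far [319.9 203.9] [371.4 253. ] [268.2 252.9]
[[102, 93, 86], [102, 96, 86], [95, 90, 83], [96, 90, 81], [99, 92, 87], [95, 90, 82], [55, 58, 53], [117, 118, 126], [141, 144, 150], [136, 140, 144], [132, 134, 142], [131, 139, 145], [136, 141, 148], [98, 90, 87], [73, 49, 38], [76, 49, 43], [74, 53, 38], [75, 48, 30], [80, 51, 35], [69, 42, 30], [65, 42, 30], [60, 40, 22], [69, 40, 32], [75, 49, 35], [91, 46, 24], [106, 60, 34], [112, 61, 32], [114, 60, 20], [116, 64, 30], [113, 59, 24], [119, 62, 27], [114, 55, 17], [115, 62, 27]]
(306, 222, 27, 103)
bar top x rng 1656 [[ -9.7 -18.3 -10.7]
 [  6.9  -0.4  -6.3]
 [ 19.2  17.   -5.1]]
flange 2709 [26.46091022 27.78619774 24.99493148] [-15.66627419 -29.24055236  19.03194777]
slot side 67 [508.88684196  76.89631988  64.84056079]
slot side 60 [474.48840363  66.43805001  64.70778404]
```

```bash
python3 -m inch '[[0,0,0,0.5,0.01,0,1],[0,0,0,0.8,0.02,0,1],[0,0,0,0.8,0.01,0,1],[0,0,0,0.5,0.01,0,1],[0,0,0,0.29,0,0,1],[0,0,0.027,0,0,0,1],[0,0,0.027,0,0,0,1],[0,0,0.027,0,0,0,1]]'
python3 -m inch '[[0,0,0,0,0,0.5,1],[0,0,0,0,0,0.8,1],[0,0,0,0,0,0.8,1],[0,0,0,0,0,0.5,1],[0,0,0,0,0,0.2,1],[0,0,0,0,0,0,1],[0,0,0,0,0,0,1]]'
python3 -c "
from rig import r
s=r.sense();print(s['eef_pos'],s['tcp_rot'],s['contact_force'],s['wrist_torque'],s['qpos'][5])"
```

```text
clock: 8.57
eef_pos: [494.2, 71.7, 213.1]
tcp_rot: [-3.142, 0.001, 0.291]
contact_force: [0.7, -0.9, -0.8]
opening: 0.125
grasp_force: 78.3
clock: 9.15
eef_pos: [494.5, 71.8, 143.7]
tcp_rot: [3.142, 0.0, 0.295]
contact_force: [0.2, 1.4, -1.3]
opening: 0.125
grasp_force: 78.3
[494.50247668  71.80345089 143.7082296 ] [3.14158196e+00 2.79191516e-04 2.95480290e-01] [ 0.21727791  1.38695056 -1.31992472] [ 0.0051473  -0.01185153  0.02062874] 1.4165912244496612
```

```bash
python3 -m inch '[[0,0,0,-0.02,0,0.1,1],[0,0,0,0,0,0.1,1],[0,0,0,0,0,0.08,1],[0,0,0,0,0,0.06,1],[0,0,0,0,0,0.04,1],[0,0,0,0,0,0,1]]'
python3 -m inch '[[0,0,0,0,0,0.02,1],[0,0,0,0,0,0.02,1],[0,0,0,0,0,0.02,1],[0,0,0,0,0,0.02,1],[0,0,0,0,0,0.02,1],[0,0,0,0,0,0,1]]'
```

```text
clock: 9.65
eef_pos: [493.8, 71.8, 133.9]
tcp_rot: [-3.142, 0.0, 0.296]
contact_force: [0.2, -0.2, -1.6]
opening: 0.125
grasp_force: 78.3
clock: 10.15
eef_pos: [493.8, 71.8, 131.4]
tcp_rot: [-3.142, 0.0, 0.296]
contact_force: [0.3, -0.2, -0.8]
opening: 0.122
grasp_force: 78.3
```

```bash
python3 -m inch '[[0,0,0,0,0,0.02,1],[0,0,0,0,0,0.02,1],[0,0,0,0,0,0.02,1],[0,0,0,0,0,0.02,1],[0,0,0,0,0,0,1]]'
```

```text
clock: 10.57
eef_pos: [493.8, 71.8, 129.4]
tcp_rot: [-3.142, 0.0, 0.296]
contact_force: [0.2, 0.3, -0.8]
opening: 0.124
grasp_force: 78.3
```

```bash
python3 -m inch '[[0,0,0,0,0,0.02,1],[0,0,0,0,0,0.02,1],[0,0,0,0,0,0.02,1],[0,0,0,0,0,0.02,1],[0,0,0,0,0,0,1]]'
python3 -m inch '[[0,0,0,0,0,0.02,1],[0,0,0,0,0,0.02,1],[0,0,0,0,0,0.02,1],[0,0,0,0,0,0,1]]'
python3 -m inch '[[0,0,0,0,0,0.02,1],[0,0,0,0,0,0.02,1],[0,0,0,0,0,0,1]]'
```

```text
clock: 10.98
eef_pos: [493.8, 71.8, 127.4]
tcp_rot: [-3.142, 0.0, 0.296]
contact_force: [-0.2, 0.4, -1.2]
opening: 0.126
grasp_force: 78.3
clock: 11.32
eef_pos: [493.9, 71.8, 125.9]
tcp_rot: [3.142, 0.0, 0.296]
contact_force: [0.3, -1.0, -1.5]
opening: 0.123
grasp_force: 78.3
clock: 11.57
eef_pos: [494.0, 71.8, 125.1]
tcp_rot: [3.142, -0.0, 0.296]
contact_force: [-1.5, 0.2, 3.1]
opening: 0.125
grasp_force: 78.7
```

Contact with the plunger at TCP z of about 125.3 (4 N), so the lugs are in the slots. Pressing on.

```bash
python3 -m inch '[[0,0,0,0,0,0.02,1],[0,0,0,0,0,0.02,1],[0,0,0,0,0,0.02,1],[0,0,0,0,0,0.02,1],[0,0,0,0,0,0,1]]'
python3 -m inch '[[0,0,0,0,0,0.02,1],[0,0,0,0,0,0.02,1],[0,0,0,0,0,0.02,1],[0,0,0,0,0,0.02,1],[0,0,0,0,0,0,1]]'
```

```text
clock: 11.98
eef_pos: [493.9, 71.8, 123.0]
tcp_rot: [3.142, -0.0, 0.296]
contact_force: [-0.2, -0.2, 5.5]
opening: 0.124
grasp_force: 78.9
clock: 12.4
eef_pos: [494.0, 71.8, 121.1]
tcp_rot: [3.142, -0.0, 0.296]
contact_force: [-1.6, 0.4, 6.4]
opening: 0.124
grasp_force: 79.2
```

```bash
python3 -m inch '[[0,0,0,0,0,0.02,1],[0,0,0,0,0,0.02,1],[0,0,0,0,0,0.02,1],[0,0,0,0,0,0.02,1],[0,0,0,0,0,0,1]]'
python3 -m inch '[[0,0,0,0,0,0.02,1],[0,0,0,0,0,0.02,1],[0,0,0,0,0,0.02,1],[0,0,0,0,0,0,1]]'
python3 -c "
from rig import r
s=r.sense();print(s['eef_pos'],s['tcp_rot'],s['contact_force'],s['wrist_torque'],s['qpos'][5])"
```

```text
clock: 12.82
eef_pos: [494.0, 71.8, 119.2]
tcp_rot: [3.142, -0.0, 0.296]
contact_force: [-2.3, -1.0, 7.7]
opening: 0.124
grasp_force: 79.4
clock: 13.15
eef_pos: [494.0, 71.8, 117.7]
tcp_rot: [3.142, -0.0, 0.296]
contact_force: [-2.7, -0.2, 9.7]
opening: 0.128
grasp_force: 79.5
[493.99575805  71.79611286 117.73305388] [ 3.14158672e+00 -1.60434742e-04  2.95629412e-01] [-2.72960802 -0.23175763  9.74538243] [-0.03676278  0.54269789  0.00975145] 1.4164582757555046
```

```bash
python3 -m inch '[[0,0,0,-0.02,0,0.02,1],[0,0,0,0,0,0.02,1],[0,0,0,0,0,0.01,1],[0,0,0,0,0,0,1],[0,0,0,0,0,0,1]]'
python3 -m inch '[[0,0,0.01,0,0,0,1],[0,0,0.012,0,0,0,1],[0,0,0.012,0,0,0,1],[0,0,0,0,0,0,1]]'
python3 -c "
from rig import r
s=r.sense();print(s['eef_pos'],s['tcp_rot'],s['contact_force'],s['wrist_torque'],s['qpos'][5])"
```

```text
clock: 13.57
eef_pos: [493.9, 71.8, 116.7]
tcp_rot: [3.142, -0.001, 0.296]
contact_force: [-1.0, 0.3, 10.1]
opening: 0.124
grasp_force: 79.7
clock: 13.9
eef_pos: [494.3, 71.7, 116.9]
tcp_rot: [3.141, -0.002, 0.187]
contact_force: [-1.7, -0.1, 9.2]
opening: 0.125
grasp_force: 79.9
[494.29654363  71.71983091 116.89324964] [ 3.14140135e+00 -1.85093794e-03  1.86579765e-01] [-1.685242   -0.13432506  9.24619752] [-0.07658643  0.17307688 -0.05199551] 1.525478315256109
```

```bash
python3 -m inch '[[0,0,0.012,0,0.003,0,1],[0,0,0.012,0,0.003,0,1],[0,0,0.012,0,0.003,0,1],[0,0,0.012,0,0.003,0,1],[0,0,0,0,0,0,1]]'
python3 -c "
from rig import r
s=r.sense();print(s['eef_pos'],s['tcp_rot'],s['contact_force'],s['wrist_torque'],s['qpos'][5])"
python3 -m inch '[[0,0,0.012,0,0.003,0,1],[0,0,0.012,0,0.003,0,1],[0,0,0.012,0,0.003,0,1],[0,0,0.012,0,0.003,0,1],[0,0,0,0,0,0,1]]'
python3 -c "
from rig import r
s=r.sense();print(s['eef_pos'],s['tcp_rot'],s['contact_force'],s['wrist_torque'],s['qpos'][5])"
```

```text
clock: 14.32
eef_pos: [494.6, 71.4, 117.0]
tcp_rot: [-3.141, -0.002, 0.036]
contact_force: [-0.4, -0.6, 9.5]
opening: 0.124
grasp_force: 79.9
[494.57482603  71.44886131 116.95983258] [-3.14143748e+00 -2.34073146e-03  3.57984851e-02] [-0.36902527 -0.58123748  9.52421204] [-0.02258689  0.05570886 -0.03033162] 1.6756167073353452
clock: 14.73
eef_pos: [494.7, 71.2, 117.0]
tcp_rot: [-3.141, -0.003, -0.115]
contact_force: [0.1, -0.7, 9.1]
opening: 0.126
grasp_force: 79.9
[494.67601966  71.15591854 117.00115161] [-3.14101676e+00 -2.53172704e-03 -1.15073489e-01] [ 0.10814629 -0.69354802  9.08931095] [-0.0624918   0.05402472 -0.01136837] 1.825864560775274
```

```bash
python3 -m inch '[[0,0,0.012,0,0.003,0,1],[0,0,0.012,0,0.003,0,1],[0,0,0.012,0,0.003,0,1],[0,0,0.012,0,0.003,0,1],[0,0,0.012,0,0.003,0,1],[0,0,0,0,0,0,1]]'
python3 -m inch '[[0,0,0.012,0,0.003,0,1],[0,0,0.012,0,0.003,0,1],[0,0,0.012,0,0.003,0,1],[0,0,0.012,0,0.003,0,1],[0,0,0.012,0,0.003,0,1],[0,0,0,0,0,0,1]]'
python3 -c "
from rig import r
s=r.sense();print(s['eef_pos'],s['tcp_rot'],s['contact_force'],s['wrist_torque'],s['qpos'][5])"
```

```text
clock: 15.23
eef_pos: [494.7, 70.8, 117.0]
tcp_rot: [-3.141, -0.002, -0.304]
contact_force: [0.1, -0.2, 8.5]
opening: 0.121
grasp_force: 79.9
clock: 15.73
eef_pos: [494.5, 70.4, 117.0]
tcp_rot: [-3.14, -0.002, -0.492]
contact_force: [-1.2, -0.3, 9.2]
opening: 0.126
grasp_force: 79.9
[494.5421176   70.41942391 117.02377907] [-3.14006606e+00 -2.26517178e-03 -4.92059177e-01] [-1.20725956 -0.34824422  9.16438867] [0.0286738  0.02373979 0.00513771] 2.201461502474244
```

```bash
python3 -m inch '[[0,0,0.006,0,0.001,0,1],[0,0,0.006,0,0.001,0,1],[0,0,0.006,0,0.001,0,1],[0,0,0,0,0,0,1]]'
python3 -c "
from rig import r
s=r.sense();print(s['tcp_rot'],s['contact_force'],s['wrist_torque'])"
```

```text
clock: 16.07
eef_pos: [494.5, 70.4, 117.0]
tcp_rot: [-3.14, -0.002, -0.547]
contact_force: [0.5, -0.5, 9.5]
opening: 0.125
grasp_force: 79.9
[-3.13993421e+00 -2.18976897e-03 -5.47393090e-01] [ 0.52012121 -0.49042417  9.52634934] [-0.1103626  -0.00523848 -0.02960212]
```

```bash
python3 -m inch '[[0,0,0.006,0,0.001,0,1],[0,0,0.006,0,0.001,0,1],[0,0,0.006,0,0.001,0,1],[0,0,0,0,0,0,1]]'
python3 -c "
from rig import r
s=r.sense();print(s['tcp_rot'],s['contact_force'],s['wrist_torque'])"
python3 -m inch '[[0,0,0.005,0,0.001,0,1],[0,0,0.005,0,0.001,0,1],[0,0,0,0,0,0,1]]'
python3 -c "
from rig import r
s=r.sense();print(s['tcp_rot'],s['contact_force'],s['wrist_torque'])"
```

```text
clock: 16.4
eef_pos: [494.4, 70.3, 117.0]
tcp_rot: [-3.14, -0.002, -0.604]
contact_force: [0.3, 0.4, 8.7]
opening: 0.128
grasp_force: 79.9
[-3.13986309e+00 -2.09608270e-03 -6.03932199e-01] [0.27642364 0.35857209 8.68601995] [-0.07001508  0.02960654 -0.00128422]
clock: 16.65
eef_pos: [494.3, 70.1, 117.0]
tcp_rot: [-3.14, -0.002, -0.635]
contact_force: [-0.9, -1.5, 9.7]
opening: 0.124
grasp_force: 80.0
[-3.14019587e+00 -1.91887454e-03 -6.34868830e-01] [-0.94955622 -1.4881124   9.66711901] [-0.23773944  0.10613092  0.08563789]
```

```bash
python3 -m inch '[[0,0,0.005,0,0.001,0,1],[0,0,0.005,0,0.001,0,1],[0,0,0,0,0,0,1]]'
python3 -c "
from rig import r
s=r.sense();print(s['tcp_rot'],s['contact_force'],s['wrist_torque'])"
```

```text
clock: 16.9
eef_pos: [493.9, 69.8, 117.0]
tcp_rot: [-3.141, -0.002, -0.666]
contact_force: [-2.2, -2.9, 11.5]
opening: 0.124
grasp_force: 80.2
[-3.14104227e+00 -1.62551327e-03 -6.65878065e-01] [-2.18214662 -2.8906784  11.46254611] [-0.55104189  0.29413252  0.15147688]
```

Stop felt at a yaw of about -0.64 (moment rising). Backing off 5 degrees and easing up into the pockets.

```bash
python3 -m inch '[[0,0,-0.01,0,-0.002,0,1],[0,0,-0.01,0,-0.002,0,1],[0,0,-0.01,0,-0.001,0,1],[0,0,0,0,0,0,1]]'
python3 -c "
from rig import r
s=r.sense();print(s['tcp_rot'],s['contact_force'],s['wrist_torque'])"
python3 -m inch '[[0,0,0,0,0,-0.02,1],[0,0,0,0,0,-0.02,1],[0,0,0,0,0,-0.02,1],[0,0,0,0,0,-0.02,1],[0,0,0,0,0,0,1]]'
python3 -c "
from rig import r
s=r.sense();print(s['tcp_rot'],s['contact_force'],s['wrist_torque'])"
```

```text
clock: 17.23
eef_pos: [494.2, 70.2, 116.9]
tcp_rot: [-3.14, -0.002, -0.569]
contact_force: [-1.0, -1.2, 9.1]
opening: 0.125
grasp_force: 79.9
[-3.14039641e+00 -1.67785046e-03 -5.69426053e-01] [-1.01163583 -1.17681891  9.06048037] [-0.159075    0.18729312  0.02215871]
clock: 17.65
eef_pos: [494.1, 70.2, 118.9]
tcp_rot: [-3.14, -0.002, -0.571]
contact_force: [-0.5, -0.5, 8.5]
opening: 0.122
grasp_force: 79.8
[-3.14043433e+00 -1.69385126e-03 -5.71258363e-01] [-0.5376333  -0.47250741  8.48733289] [-0.12989474  0.00606015  0.04531596]
```

```bash
python3 -m inch '[[0,0,0,0,0,-0.02,1],[0,0,0,0,0,-0.02,1],[0,0,0,0,0,0,1]]'
python3 -m inch '[[0,0,0,0,0,-0.02,1],[0,0,0,0,0,0,1]]'
python3 -m inch '[[0,0,0,0,0,-0.012,1],[0,0,0,0,0,0,1]]'
```

```text
clock: 17.9
eef_pos: [494.1, 70.2, 119.8]
tcp_rot: [-3.14, -0.002, -0.571]
contact_force: [0.8, -1.4, 8.4]
opening: 0.119
grasp_force: 79.6
clock: 18.07
eef_pos: [494.2, 70.2, 120.3]
tcp_rot: [-3.14, -0.002, -0.571]
contact_force: [0.3, -0.4, 8.1]
opening: 0.121
grasp_force: 79.6
clock: 18.23
eef_pos: [494.1, 70.2, 120.5]
tcp_rot: [-3.14, -0.002, -0.571]
contact_force: [-1.2, -0.6, 7.1]
opening: 0.123
grasp_force: 79.5
```

```bash
python3 -m inch '[[0,0,0,0,0,-0.015,1],[0,0,0,0,0,0,1]]'
python3 -m inch '[[0,0,0,0,0,0,0.8],[0,0,0,0,0,0,0.7],[0,0,0,0,0,0,0.6],[0,0,0,0,0,0,0.5],[0,0,0,0,0,0,0.4],[0,0,0,0,0,0,0.4],[0,0,0,0,0,0,0.4]]'
python3 -m inch '[[0,0,0,0,0,-0.3,0.4],[0,0,0,0,0,-0.8,0.4],[0,0,0,0,0,-1,0.4],[0,0,0,0,0,-1,0.4],[0,0,0,0,0,-0.5,0.4],[0,0,0,0,0,0,0.4],[0,0,0,0,0,0,0.4]]'
python3 - <<'E'
from h import *
p,R,s=tool(); f=grab("wrist"); save(f,"w4.png")
v,u=np.mgrid[100:330,200:450]
P=np.array([atdepth(f,a,b) for a,b in zip(u.ravel(),v.ravel())])
d=np.hypot(P[:,0]-491.7,P[:,1]-71.7)
for lo,hi in((84,106),(120,140)):
    q=P[(d<33)&(P[:,2]>lo)&(P[:,2]<hi)]
    if len(q)>9:print(lo,len(q),np.median(q,0),cv2.minEnclosingCircle(q[:,:2].astype(np.float32)),cv2.minAreaRect(q[:,:2].astype(np.float32)))
g=grab("top")
for k,b in blobs(g,(3,100,80),(20,255,255),20): 
    if 240<b[0][0]<300: print(b,atdepth(g,*b[0]))
E
```

```text
clock: 18.4
eef_pos: [494.1, 70.2, 120.8]
tcp_rot: [-3.14, -0.002, -0.571]
contact_force: [1.1, -1.1, 6.9]
opening: 0.124
grasp_force: 79.4
clock: 18.98
eef_pos: [493.1, 70.2, 120.3]
tcp_rot: [3.142, 0.0, -0.571]
contact_force: [0.1, 0.4, -0.7]
opening: 0.602
grasp_force: 0.0
clock: 19.57
eef_pos: [493.5, 70.3, 211.2]
tcp_rot: [-3.14, -0.001, -0.571]
contact_force: [0.3, -0.5, -0.2]
opening: 0.6
grasp_force: 0.0
84 2662 [495.85420705  67.73352466  97.01136016] ((492.7321472167969, 71.0345230102539), 30.55974006652832) ((493.6175231933594, 71.2380142211914), (58.93074035644531, 59.29329299926758), 33.887569427490234)
120 845 [493.70849761  70.8861801  126.77110773] ((492.1185607910156, 71.72241973876953), 22.929903030395508) ((492.112548828125, 71.58458709716797), (11.532069206237793, 45.562347412109375), 56.7598991394043)
```

View pics/w4.png

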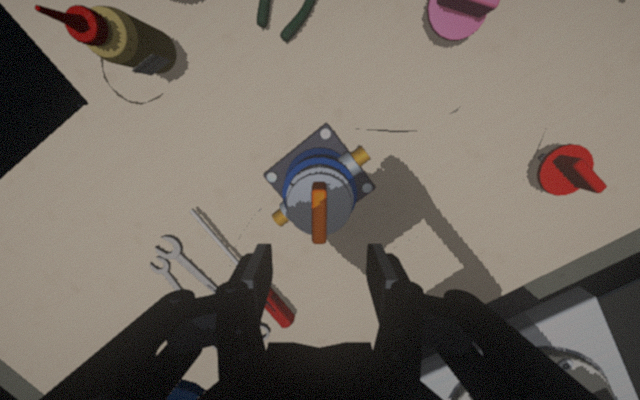

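The picture shows the cap on the neck at (320,200) with the gripper clear of it. Its top is at 126.8 mm, measured against a neck face at 84.0 mm, so the foot is about 11.2 mm below the face. It is centred within 0.5 mm and turned about 50° from the slots: locked.

```bash
python3 -c "
from rig import r
print(r.sign_off())"
```

```text
the job is handed in; nothing more can be done
None
```

The cap is fitted and, by my last measurement, locked in the neck, with its foot about 11 mm below the rim and centred within about 0.5 mm; I let go of it and handed the job in at about 20 s, and the hand-in gave no verdict.

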